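# Lock a printing block in its jig with a tapped wedge

## Robot

A 7-joint arm with a two-finger parallel gripper is mounted at the origin on the work surface. World frame = base frame: x ahead of the robot, y to its left, z up, the work surface at z = 0. Lengths are in m, angles in rad, forces in N, time in s.
With the tool pointing down it reaches from about 0.4 to 0.85 m from the base axis. Payload 4.5 kg.
Tool frame: the origin (TCP) lies on the centre line of the jaws, within the pads' length; the fingertips stand r.tips_ahead ahead of it and the grasp point (between the pads) is the TCP (r.tips_ahead is the distance from the TCP to the fingertips, in m); z points along the fingers, y is the direction in which the jaws open and shut (so a half turn about z gives the same grasp; the last joint's range is limited). The gripper opens to 88 mm and grips with 3 to 60 N. Pads are 18 mm wide; open, the fingers measure 123 mm over their backs; the gripper's body (75 mm by 187 mm) begins 45 mm behind the grasp point.
Start: joints at [-1.148, 0.689, -0.195, 1.565, 0.157, 0.902, -0.215], TCP at [0.237, 0.578, 0.224] pointing down, gripper open.
Joint ranges: [-3.01, 3.01], [-0.46, 2.08], [-1.47, 1.51], [0.13, 2.56], [-1, 4.14], [0.04, 2.09], [-2.66, 2.66]. Speed limits (rad/s): [2.57, 2.57, 3.14, 3.14, 3.14, 3.14, 3.14].

## Interface

Orientations are given as a unit quaternion [x, y, z, w].
In Python, from plant import r gives the robot as it stands.
- The arm moves only by the shell command python3 -m inch 'ROWS' [FORCE]. ROWS is JSON, a list of rows, each a list of 5 numbers: the shift along the world's x, y, z in units of 25 mm (1.0 is 25 mm), then the turn about the world's z in units of 6 degrees (1.0 is 6 degrees), then the finger opening in mm, from 0 to 88.1. A call has 1 to 5 rows; each row shifts and turns the commanded pose from where the row before left it; what a row does not reach is not made up. A row lasts 1/10 s, in which the tool goes at most 50 mm and 8.59 degrees, less where a joint would pass 70% of its speed; a pose out of reach is approached as far as the arm can. A call is refused whole if a number of a shift passes 1 or a number of a turn 1, either way. A call with a gripper value outside its range is refused whole. The fingers move at their own pace and stop on an object; FORCE is the grip in N (left out, the last holds). Time passes only in rows, so rows that do not move let the fingers close. It gives the time, the measured TCP pose, the force and the opening at its end, in the units of the state.
- r.get_state(): the state, without advancing time (a new reading comes with each control period).
- r.snapshot(name): name is "scene" or "top"; returns a dict with "pixels" (384x512x3 uint8, red, green, blue), "range_z" (384x512 float32, m along the optical axis (not along the pixel's ray), 0 where there is no reading), "K" (3x3 intrinsics, pixels), "position" and "attitude" of the camera in the world. Camera axes: x right, y up, looking along -z (the intrinsics and any distortion apply to the point x, -y, -z); pixel columns grow to the right and rows downward; lengths in m; the calibration is good to about 2 mm. A picture is of the moment at which its call begins.
- r.finish_job(): hands the job in, once; it reports no verdict.
The state is a dict: "clock": time; "q": joint angles; "qd": joint speeds; "joint_torque": joint torques, N m; "tool_pos": TCP position; "eef_rot": TCP orientation; "contact_force": force on the tool from outside, world axes, zero at the start; "moment": the same for the moment, N m; "opening": opening from 0.0 (shut) to 1.0 (fully open).
Only numpy, scipy, OpenCV 4.12 (cv2) and the standard library are available. Lean on these libraries where they do the work, as an engineer would, in place of code of your own. Each camera call takes 0.05 s, during which the arm holds its last target. There are 200 camera calls.

## Task

The carved printing block sits loose in the registration jig. Pick up the mallet by its handle and lightly tap the orange end of the wedge, drawing the mallet clear between taps, until the wedge stops advancing and the block is held tight; do not hit hard, and touch neither wedge nor block with the gripper. Then lay the mallet flat on the cork mat again, its head on the mat, and leave the bottle, cup and jar alone.

Things in the scene. Friction and masses are not known exactly. Their poses are not given: they have to be found in the camera images.
- jig: Fixed registration jig; plywood bed, top 30 mm above the table. Origin at table level; the bed spans x -100 to 130 and y -125 to 100 mm. On it: at -x a fixed aluminium rail, 44 mm tall, its inner face leaning 1 in 7 to +x as y grows; at +y a dark wooden end stop for the block; at +x the fence. The wedge is driven along the jig's +y.
- fence: Fixed steel bracket 12 x 190 x 40 mm, origin under its middle, at x = 124 mm of the jig, axes as the jig's. On its -x side it carries a bar with a springy rubber strip (15 N per mm) that the block gets pressed against. The bar's setting varies over 5 mm and is not told, so the place where the wedge tightens varies over 35 mm: find it by feel.
- block: Loose printing block, 110 (x) x 130 (y) x 30 mm, about 220 g: wood with a carved grey top, lying on the jig's bed between wedge and fence. Origin under its middle, axes as the jig's.
- wedge: Loose dark wooden wedge, 170 mm long, 44 mm tall, 120 g, lying on the bed between rail and block. Origin under the middle of its thick orange end; +y runs to the thin end and is the drive direction. 40 mm wide at the orange end, tapering 1 in 7 on its -x face. The orange end sticks out past the bed's -y edge by 62 to 72 mm at first and by 0 to 40 mm when tight.
- wedge_butt (a point): Middle of the orange striking face (38 wide x 44 mm tall), 22 mm above the wedge's underside; axes as the wedge's. The wedge has 20 to 75 mm to go: it slides under a few newtons (up to 6 N, shoving the block along), then resistance climbs within about 8 mm. A last tap of 10 to 20 N leaves it tight; over 30 N splits it.
- mallet: Loose wooden mallet, about 240 g, lying flat on the cork mat. Head 32 (x) x 84 (y) x 44 (z) mm, black rubber faces at y = +42 and -42 mm; either may strike. Origin under the middle of the head; the handle, 24 mm wide (y), 26 mm tall, axis 22 mm above the underside, runs from the head to x = -156 mm and ends in a knob (to -170 mm).
- mallet_head (a point): Centre of the mallet's head, axes as the mallet's.
- mallet_grip (a point): Point on the handle's axis 37 mm from the head's centre, the place to grip from above with fingers closing along the mallet's y; gripping here keeps a tap from twisting the mallet in the fingers.
- mat: Fixed cork mat 250 (x) x 150 (y) x 4 mm on the table, origin under its middle. The mallet lies along its x axis at the start and goes back on it.
- bottle: Bystander: amber bottle, 52 mm across, 110 mm tall, origin under its middle.
- cup: Bystander: blue cup, 72 mm across, 100 mm tall, origin under its middle.
- jar: Bystander: glass jar with white lid, 68 mm across, 75 mm tall, origin under its middle.
Not all that is in view belongs to the job. Leave any yellow look-alike of the block alone. Several things have the shape of the wedge; the one meant has the colours described above.

How it is judged:
On the way, in this order (a step that is already met when the one before it is completed fails the run):
1. the mallet is lifted off the mat, not yet touching the wedge (height (world z) of mallet above 0.02 m and contact force between mallet and mat below 0.05 N and contact force between mallet and wedge below 0.05 N), for 0.2 s.
2. a first tap lands: the mallet bears on the wedge with over 1.5 N (contact force between mallet and wedge above 1.5 N).
3. the mallet is drawn clear of the wedge for at least 0.15 s (contact force between mallet and wedge below 0.05 N), for 0.15 s.
4. a later tap of over 5 N finds the wedge tight: it bears on the block with over 5 N and the block on the fence with over 1 N (contact force between mallet and wedge above 5 N and contact force between wedge and block above 5 N and contact force between block and fence above 1 N).
At the end, for the whole second after the job is handed in: With nothing pushing, the resting wedge (within 0.1 rad of flat) bears on the block with over 5 N and the flat block (0.06 rad) on the fence with over 1 N; the mallet lies still and flat (0.1 rad, underside below 12 mm), head centre within 130 mm (x) and 80 mm (y) of the mat's middle (contact force between wedge and block above 5 N and contact force between block and fence above 1 N and angle between each of wedge, mallet's own z axis and vertical below 0.1 rad and angle between block's own z axis and vertical below 0.06 rad and linear speed of each of wedge, block below 0.005 m/s and x of mallet_head in the frame of mat between -0.13 and 0.13 m and y of mallet_head in the frame of mat between -0.08 and 0.08 m and height (world z) of mallet below 0.012 m and linear speed of mallet below 0.01 m/s); the robot touches nothing.
It fails at once if the mallet bears on the wedge with more than 30 N (contact force between mallet and wedge above 30 N).
It fails at once if the gripper or arm touches the wedge or the block (contact force between any of the fingers, the arm and wedge above 1 N or contact force between any of the fingers, the arm and block above 1 N).
It fails at once if the mallet strikes the block (contact force between mallet and block above 2 N).
It fails at once if the bottle, cup or jar is moved over 20 mm or tipped over 0.3 rad (distance of any of bottle, cup, jar from where it was at the start of the episode above 0.02 m or angle between any of bottle, cup, jar's own z axis and vertical above 0.3 rad).
It also fails if it takes over 58 s, if anything falls off the work surface, if the arm or the gripper's body presses on something with over 40 N, if the wrist force passes 120 N, or if a joint passes its speed limit or range.

## Working session

There is one attempt and no reset: what is moved stays moved. The work goes in short steps, Python scripts to look and compute and a shell command to move; the robot and the scene stay as the last step left them, time stands still between calls to the robot, and variables do not carry over. Pictures are saved under pics/ and viewed, about 8 in all and at most 12, crops included, and the job is handed in when it is done.

```bash
ls; mkdir -p pics
cat > h.py <<'E'
import numpy as np, cv2
from scipy.spatial.transform import Rotation as R
from plant import r
def snap(n,fn=None):
    s=r.snapshot(n)
    if fn: cv2.imwrite('pics/'+fn,s['pixels'][:,:,::-1])
    return s
def pts(s):
    K=s['K'];z=s['range_z'];v,u=np.mgrid[:384,:512]
    P=np.stack([(u-K[0,2])/K[0,0]*z,-(v-K[1,2])/K[1,1]*z,-z],-1)
    a=np.array(s['attitude']);M=R.from_quat(a).as_matrix() if a.size==4 else a
    return P@M.T+np.array(s['position'])
E
python3 - <<'E'
from h import *
for n in('top','scene'):
    s=snap(n,n+'0.png');np.savez(n+'0.npz',**{k:np.array(v) for k,v in s.items()});print(n,s['K'],s['position'],s['attitude'],s.keys())
print(r.get_state(),r.tips_ahead)
E
```

```text
pics
top [[420.3507065    0.         260.25349742]
 [  0.         420.3507065  189.66751304]
 [  0.           0.           1.        ]] [ 0.48976936 -0.07043572  1.2658373 ] [-0.03199879  0.0176606   0.71077075 -0.70247357] dict_keys(['pixels', 'range_z', 'K', 'position', 'attitude'])
scene [[406.035303     0.         257.38727957]
 [  0.         406.035303   194.22852954]
 [  0.           0.           1.        ]] [ 1.28512138 -0.18989369  1.01833436] [0.24512619 0.21212892 0.59985411 0.73149813] dict_keys(['pixels', 'range_z', 'K', 'position', 'attitude'])
{'clock': 0.1, 'q': array([-1.14820128,  0.68989992, -0.19452078,  1.56620258,  0.15724344,
        0.90256121, -0.2151023 ]), 'qd': array([-6.16594221e-05, -2.33532332e-03, -1.01076916e-03, -3.73101810e-03,
       -9.70287097e-04, -4.59198016e-04,  1.09756174e-03]), 'joint_torque': array([-2.59540393e-03, -5.28499603e+01, -1.27176035e+00, -1.53838670e+01,
       -5.27223840e-02,  1.92528561e-03,  3.85692988e-05]), 'tool_pos': array([0.23672587, 0.57778844, 0.22310039]), 'eef_rot': array([ 1.93158263e-01,  9.81167251e-01, -8.34644101e-04, -1.20460416e-04]), 'contact_force': array([0.8038473 , 0.46828394, 0.95514766]), 'moment': array([-0.00382657, -0.01511332, -0.02398006]), 'opening': 0.9970479643264074} 0.019
```

View pics/top0.png

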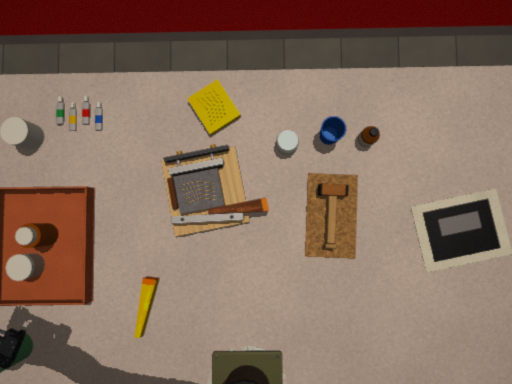

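View pics/scene0.png

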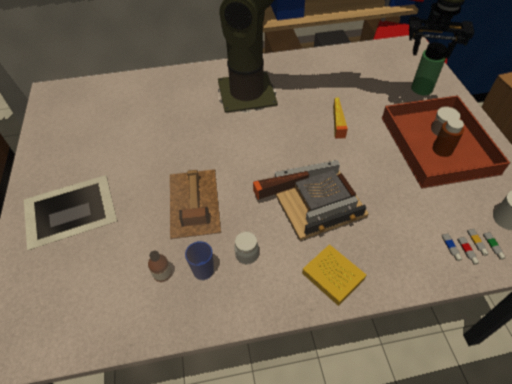

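The top view shows the mallet head at (334,189), its handle running down to (331,245), and the wedge's orange end at (266,206). The drive direction is image-left, about world +y. The jar is at (288,142), well clear. The yellow wedge at (146,300) and yellow block at (214,107) are decoys.

```bash
python3 - <<'E'
from h import *
d=np.load('top0.npz');P=pts(d);hsv=cv2.cvtColor(d['pixels'],cv2.COLOR_RGB2HSV)
def show(n,m):
    p=P[m];c=p[:,:2].mean(0);rc=cv2.minAreaRect((p[:,:2]*1000).astype(np.float32));print(n,len(p),'mean',p.mean(0).round(4),'z',np.percentile(p[:,2],[5,50,95]).round(3),'rect',np.round(rc[0],1),np.round(rc[1],1),round(rc[2],1));return p
z=P[...,2];box=lambda a,b,c,e:np.s_[c:e,a:b]
def reg(a,b,c,e):
    m=np.zeros(z.shape,bool);m[c:e,a:b]=1;return m
table=reg(350,400,270,330);print('table z',np.median(z[table]))
m=reg(305,358,172,260)
show('head',m&(z>.040)); h=show('handle',m&(z>.028)&(z<.0405)&reg(305,358,199,240))
l=cv2.fitLine(h[:,:2].astype(np.float32),cv2.DIST_L2,0,.01,.01).ravel();print('handle dir deg',np.degrees(np.arctan2(l[1],l[0])),l)
mat=reg(300,362,168,262)&(z<.012)&(hsv[...,1]>90);show('mat',mat)
w=reg(200,275,190,222)&(z>.066)&(hsv[...,1]>130)
p=show('wedge',w)
o=w&reg(261,275,190,222);show('orange',o)
for u in range(206,272,6):
    rows=np.where(w[:,u])[0]
    if len(rows): print(u,rows.min(),rows.max(),P[rows.min(),u].round(3),P[rows.max(),u].round(3))
print(hsv[206,240:272].tolist()); print(z[206,255:272].round(3))
bed=reg(155,255,140,240)&(z>.02)&(z<.037);show('bed',bed)
E
python3 - <<'E'
import cv2
i=cv2.imread('pics/top0.png')[140:265,160:365];cv2.imwrite('pics/c.png',cv2.resize(i,None,fx=3.9,fy=3.9,interpolation=cv2.INTER_CUBIC))
E
```

```text
table z -0.0018520233316577928
head 453 mean [ 0.5411 -0.2468  0.1074] z [0.041 0.046 0.539] rect [ 517.6 -183.1] [205.5 188.3] 76.2
handle 306 mean [ 0.4882 -0.2523  0.0365] z [0.032 0.037 0.04 ] rect [ 488.5 -253. ] [ 25.3 117.6] 85.9
handle dir deg -4.279083 [ 0.99721247 -0.07461467  0.4882414  -0.25226113]
mat 3380 mean [ 0.4945 -0.2556  0.0023] z [-0.002  0.002  0.006] rect [ 500.2 -256.5] [150.8 251.6] 86.8
wedge 545 mean [0.5257 0.0046 0.0725] z [0.069 0.073 0.076] rect [524.1  17.7] [ 35.7 170.6] 6.5
orange 89 mean [ 0.5316 -0.057   0.0729] z [0.07  0.073 0.076] rect [533.  -58.2] [19.9 34.3] 89.7
212 208 213 [0.523 0.091 0.076] [0.509 0.091 0.074]
218 207 212 [0.526 0.074 0.074] [0.512 0.074 0.077]
224 206 212 [0.529 0.057 0.072] [0.512 0.057 0.07 ]
230 204 212 [0.534 0.039 0.077] [0.511 0.04  0.07 ]
236 203 211 [0.537 0.023 0.073] [0.514 0.023 0.072]
242 202 211 [0.539 0.005 0.075] [0.514 0.006 0.072]
248 202 211 [ 0.539 -0.011  0.073] [ 0.514 -0.011  0.067]
254 200 211 [ 0.545 -0.029  0.071] [ 0.513 -0.028  0.077]
260 199 211 [ 0.547 -0.046  0.074] [ 0.513 -0.045  0.071]
266 198 210 [ 0.55  -0.063  0.069] [ 0.516 -0.062  0.072]
[[11, 184, 93], [11, 186, 93], [10, 175, 92], [11, 188, 92], [10, 184, 97], [10, 179, 104], [10, 182, 108], [10, 178, 103], [11, 178, 106], [11, 180, 106], [11, 183, 96], [10, 178, 96], [10, 181, 96], [10, 183, 96], [10, 181, 104], [11, 183, 102], [11, 185, 102], [11, 185, 102], [11, 188, 102], [11, 186, 104], [11, 184, 104], [11, 195, 106], [13, 206, 141], [15, 221, 185], [15, 227, 188], [15, 224, 189], [15, 220, 188], [14, 182, 186], [13, 117, 177], [13, 62, 169], [13, 57, 170], [13, 57, 171]]
[ 0.071  0.071  0.071  0.074  0.074  0.072  0.072  0.075  0.073  0.071
  0.075  0.077  0.074  0.074  0.003 -0.004  0.001]
bed 2309 mean [0.5742 0.0988 0.0286] z [0.024 0.029 0.033] rect [576.9 118.1] [229.4 225.3] 10.6
```

View pics/c.png

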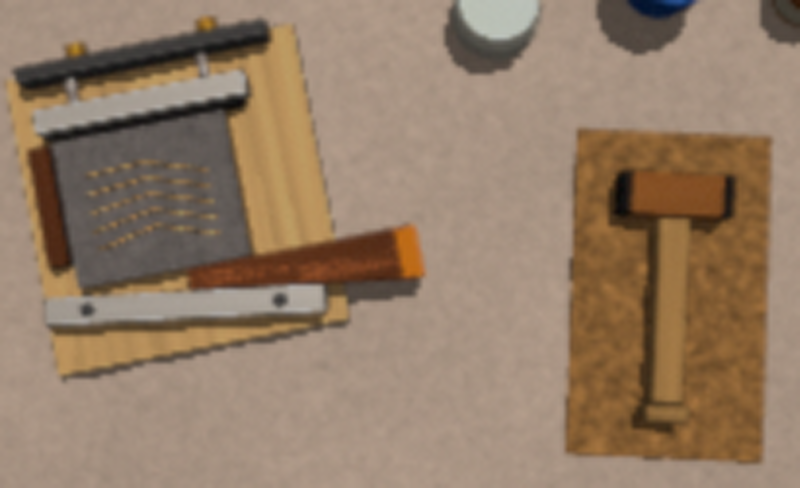

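Run:
```python
from h import *
d=np.load('top0.npz');P=pts(d);z=P[...,2]
m=np.zeros(z.shape,bool);m[172:262,303:360]=1
a=m&(z>.0415)&(z<.06);a=cv2.morphologyEx(a.astype(np.uint8),cv2.MORPH_OPEN,np.ones((3,3)))>0
p=P[a];rc=cv2.minAreaRect((p[:,:2]*1000).astype(np.float32));print(len(p),p.mean(0),np.median(p[:,2]),rc)
# handle centre per row
for v in range(200,246,5):
    u=np.where(m[v]&(z[v]>.027)&(z[v]<.06))[0];print(v,len(u),P[v,u].mean(0).round(4))
for u in range(264,272):
    q=np.arange(190,222)[z[190:222,u]>.06];print(u,len(q),P[q,u].mean(0).round(4) if len(q) else '', np.ptp(P[q,u,0]) if len(q) else '')
```

```text
340 [ 0.55225159 -0.25849121  0.04623376] 0.04606442940970579 ((498.7803649902344, -257.7972412109375), (84.59699249267578, 181.94374084472656), 89.2879409790039)
200 9 [ 0.5436 -0.255   0.0359]
205 9 [ 0.529  -0.2546  0.0366]
210 9 [ 0.5144 -0.2541  0.0377]
215 8 [ 0.4999 -0.2522  0.0385]
220 8 [ 0.4854 -0.2521  0.0371]
225 9 [ 0.471  -0.2503  0.0372]
230 9 [ 0.4565 -0.25    0.0366]
235 9 [ 0.4421 -0.2497  0.0369]
240 8 [ 0.4277 -0.2479  0.0367]
245 12 [ 0.4138 -0.2464  0.0446]
264 13 [ 0.533  -0.0569  0.072 ] 0.03418894974822306
265 13 [ 0.5329 -0.0597  0.0734] 0.03396311858670742
266 14 [ 0.5343 -0.0626  0.0735] 0.036886787048697633
267 10 [ 0.5286 -0.0653  0.0725] 0.02547731324344593
268 5 [ 0.5215 -0.0681  0.0724] 0.011262342147991156
269 0  
270 0  
271 0
```

```bash
python3 -m inch '[[1,-1,0,0.25,88],[1,-1,0,0.25,88],[1,-1,0,0.25,88],[1,-1,0,0.25,88],[1,-1,0,0.25,88]]' 20
python3 -m inch '[[1,-1,0,0.25,88],[1,-1,0,0.25,88],[1,-1,0,0.25,88],[1,-1,0,0.25,88],[1,-1,0,0.25,88]]'
python3 -m inch '[[1,-1,0,0.25,88],[1,-1,0,0.25,88],[0,-1,0,0,88],[0,-1,0,0,88],[0,-1,0,0,88]]'
python3 -m inch '[[0,-1,0,0,88],[0,-1,0,0,88],[0,-1,0,0,88],[0,-1,0,0,88],[0,-1,0,0,88]]'
python3 -m inch '[[0,-1,0,0,88],[0,-1,0,0,88],[0,-1,0,0,88],[0,-1,0,0,88],[0,-1,0,0,88]]'
python3 -m inch '[[0,-1,0,0,88],[0,-1,0,0,88],[0,-1,-0.5,0,88],[0,-1,-0.5,0,88],[0,-1,-0.5,0,88]]'
python3 -m inch '[[0,-1,-0.5,0,88],[0,-1,-0.5,0,88],[0,-1,-0.5,0,88],[0,-0.3,0,0,88],[0,0,0,0,88]]'
```

```text
clock: 0.6
tool_pos: [0.3626, 0.452, 0.2235]
eef_rot: [0.128, 0.992, -0.0, -0.0]
contact_force: [-0.2, 0.4, -0.3]
opening: 0.996
clock: 1.1
tool_pos: [0.4876, 0.327, 0.2235]
eef_rot: [0.063, 0.998, -0.0, -0.0]
contact_force: [0.5, 0.7, 0.7]
opening: 1.001
clock: 1.6
tool_pos: [0.5367, 0.202, 0.2233]
eef_rot: [0.037, 0.999, -0.0, -0.001]
contact_force: [0.6, -0.5, 0.1]
opening: 1.0
clock: 2.1
tool_pos: [0.5366, 0.0772, 0.2235]
eef_rot: [0.037, 0.999, -0.0, -0.0]
contact_force: [0.1, -0.2, -1.0]
opening: 0.998
clock: 2.6
tool_pos: [0.5365, -0.0477, 0.2235]
eef_rot: [0.037, 0.999, 0.0, -0.0]
contact_force: [-0.4, 0.5, -0.5]
opening: 1.0
clock: 3.1
tool_pos: [0.5366, -0.1727, 0.1857]
eef_rot: [0.037, 0.999, 0.0, -0.0]
contact_force: [0.7, 0.7, -0.3]
opening: 1.001
clock: 3.6
tool_pos: [0.5364, -0.255, 0.1485]
eef_rot: [0.038, 0.999, 0.0, -0.0]
contact_force: [-0.1, 0.6, 0.6]
opening: 0.997
```

```bash
python3 -m inch '[[0,0,-1,0,88],[0,0,-1,0,88],[0,0,-1,0,88],[0,0,-1,0,88],[0,0,-0.6,0,88]]'
python3 -m inch '[[0,0,-0.2,0,88],[0,0,0,0,10],[0,0,0,0,10],[0,0,0,0,10],[0,0,0,0,10]]' 40
python3 -m inch '[[0,0,0,0,10],[0,0,0,0,10],[0,0,0,0,10]]' 40
```

```text
clock: 4.1
tool_pos: [0.5372, -0.2516, 0.0331]
eef_rot: [0.036, 0.999, 0.001, -0.0]
contact_force: [-0.5, -0.4, 0.6]
opening: 0.996
clock: 4.6
tool_pos: [0.5375, -0.2544, 0.0298]
eef_rot: [0.037, 0.999, -0.0, 0.001]
contact_force: [-0.3, 0.2, 0.7]
opening: 0.658
clock: 4.9
tool_pos: [0.5369, -0.2542, 0.0289]
eef_rot: [0.037, 0.999, 0.0, 0.0]
contact_force: [-0.3, -0.5, -0.1]
opening: 0.388
```

```bash
python3 -m inch '[[0,0,0,0,10],[0,0,0,0,10],[0,0,0,0,10],[0,0,0,0,10]]' 40
python3 -m inch '[[0,0,0.3,0,10],[0,0,0.7,0,10],[0,0,1,0,10],[0,0,0,0,10],[0,0,0,0,10]]'
python3 - <<'E'
from h import *
s=snap('top','l1.png');P=pts(s);z=P[...,2]
snap('scene','l1s.png')
i=np.hstack([cv2.imread('pics/l1.png')[130:270,160:380],cv2.imread('pics/l1s.png')[130:270,140:380]]);cv2.imwrite('pics/l1c.png',cv2.resize(i,None,fx=1.7,fy=1.7))
E
```

```text
clock: 5.3
tool_pos: [0.5369, -0.2541, 0.0288]
eef_rot: [0.037, 0.999, 0.0, -0.0]
contact_force: [-0.6, 0.0, -0.4]
opening: 0.111
clock: 5.8
tool_pos: [0.5372, -0.2543, 0.0795]
eef_rot: [0.037, 0.999, -0.0, 0.001]
contact_force: [0.3, -0.2, -0.5]
opening: 0.113
```

View pics/l1c.png

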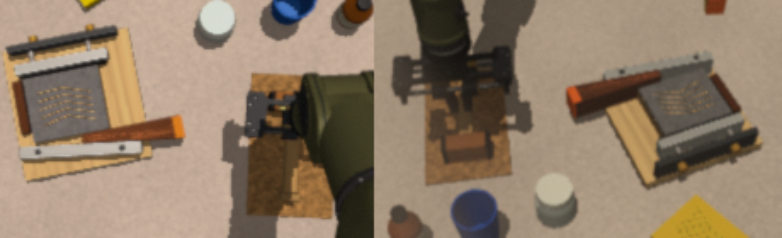

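Run:
```python
from h import *
s=snap('scene');P=pts(s);z=P[...,2]
hsv=cv2.cvtColor(s['pixels'],cv2.COLOR_RGB2HSV)
m=np.zeros(z.shape,bool);m[150:235,165:225]=1
for v in range(160,232,5): print(v,[ '%.2f,%.2f,%.3f'%tuple(P[v,u]) for u in range(180,216,6)])
i=s['pixels'][120:240,150:260,::-1];cv2.imwrite('pics/l2.png',cv2.resize(i,None,fx=5,fy=5,interpolation=cv2.INTER_CUBIC))
```

```text
160 ['0.57,-0.26,0.277', '0.56,-0.25,0.265', '0.56,-0.23,0.255', '0.32,-0.23,-0.000', '0.32,-0.21,-0.001', '0.52,-0.19,0.199']
165 ['0.57,-0.26,0.256', '0.57,-0.25,0.254', '0.52,-0.24,0.201', '1.29,-0.19,1.018', '0.52,-0.20,0.188', '0.53,-0.19,0.199']
170 ['0.55,-0.27,0.215', '0.55,-0.25,0.217', '0.54,-0.24,0.199', '0.53,-0.22,0.181', '0.37,-0.21,0.003', '0.55,-0.19,0.199']
175 ['0.56,-0.27,0.202', '0.56,-0.26,0.199', '0.56,-0.24,0.200', '0.56,-0.22,0.197', '0.56,-0.21,0.194', '0.57,-0.19,0.195']
180 ['0.55,-0.27,0.180', '0.40,-0.27,0.004', '0.56,-0.24,0.184', '0.56,-0.23,0.180', '0.56,-0.21,0.175', '0.56,-0.20,0.171']
185 ['0.57,-0.28,0.175', '0.54,-0.26,0.139', '0.57,-0.25,0.171', '0.57,-0.23,0.169', '0.43,-0.22,0.001', '0.44,-0.20,0.003']
190 ['0.44,-0.30,0.004', '0.55,-0.27,0.124', '0.48,-0.26,0.038', '0.45,-0.24,0.005', '0.46,-0.22,0.003', '0.46,-0.20,0.004']
195 ['0.46,-0.30,0.005', '0.54,-0.27,0.099', '0.50,-0.26,0.040', '0.47,-0.24,0.004', '0.48,-0.22,0.005', '0.48,-0.20,0.004']
200 ['0.48,-0.30,0.000', '0.49,-0.28,0.005', '0.52,-0.26,0.040', '0.49,-0.24,0.005', '0.50,-0.22,0.004', '0.50,-0.21,0.006']
205 ['0.50,-0.30,0.006', '0.51,-0.28,0.005', '0.54,-0.26,0.039', '0.53,-0.24,0.023', '0.52,-0.23,0.003', '0.52,-0.21,0.004']
210 ['0.55,-0.30,0.049', '0.56,-0.28,0.049', '0.56,-0.26,0.046', '0.56,-0.24,0.047', '0.57,-0.23,0.051', '0.54,-0.21,0.004']
215 ['0.57,-0.30,0.048', '0.58,-0.28,0.048', '0.58,-0.26,0.048', '0.58,-0.25,0.048', '0.59,-0.23,0.049', '0.56,-0.21,0.001']
220 ['0.58,-0.30,0.040', '0.58,-0.28,0.035', '0.59,-0.27,0.032', '0.59,-0.25,0.030', '0.59,-0.23,0.026', '0.58,-0.22,0.004']
225 ['0.58,-0.31,0.005', '0.59,-0.29,0.011', '0.59,-0.27,0.009', '0.59,-0.25,0.002', '0.59,-0.23,0.007', '0.59,-0.22,0.004']
230 ['0.59,-0.31,0.003', '0.60,-0.29,0.005', '0.60,-0.27,0.005', '0.60,-0.25,0.003', '0.61,-0.24,0.003', '0.61,-0.22,0.002']
```

View pics/l2.png

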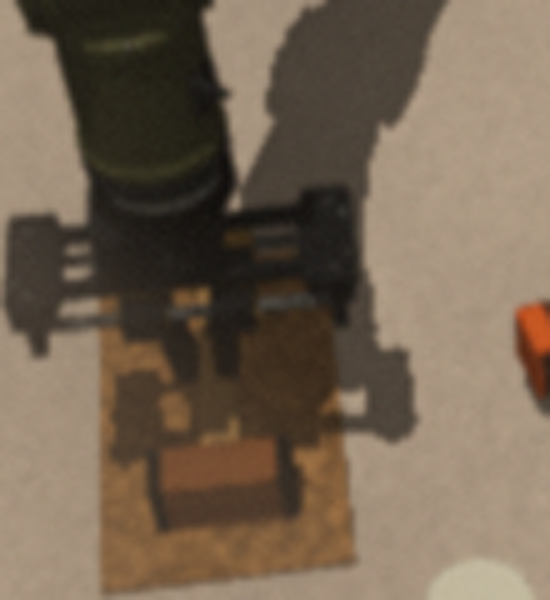

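Run:
```python
from h import *
print(r.get_state()['tool_pos'],r.tips_ahead,[a for a in dir(r) if a[0]!='_'])
s=snap('scene');P=pts(s)
for v in range(180,206):
    print(v,[ (u,*(1000*P[v,u]).astype(int)) for u in range(176,202) if .05<P[v,u,2]<.3 and .5<P[v,u,0]<.6][::2])
```

```text
[ 0.53621001 -0.25397077  0.07808637] 0.019 ['Unreachable', 'finish_job', 'get_state', 'snapshot', 'tips_ahead']
180 [(176, np.int64(551), np.int64(-285), np.int64(180)), (178, np.int64(553), np.int64(-279), np.int64(181)), (180, np.int64(554), np.int64(-274), np.int64(181)), (182, np.int64(554), np.int64(-269), np.int64(179)), (184, np.int64(530), np.int64(-266), np.int64(150)), (193, np.int64(561), np.int64(-240), np.int64(180)), (195, np.int64(561), np.int64(-234), np.int64(179)), (197, np.int64(563), np.int64(-229), np.int64(180)), (199, np.int64(565), np.int64(-224), np.int64(181)), (201, np.int64(558), np.int64(-219), np.int64(172))]
181 [(176, np.int64(555), np.int64(-285), np.int64(180)), (179, np.int64(559), np.int64(-277), np.int64(183)), (181, np.int64(560), np.int64(-271), np.int64(183)), (183, np.int64(553), np.int64(-267), np.int64(174)), (186, np.int64(554), np.int64(-259), np.int64(173)), (188, np.int64(557), np.int64(-254), np.int64(175)), (190, np.int64(556), np.int64(-248), np.int64(173)), (192, np.int64(566), np.int64(-242), np.int64(183)), (194, np.int64(564), np
[... 6297 characters left out ...]
186, np.int64(545), np.int64(-269), np.int64(107)), (188, np.int64(543), np.int64(-263), np.int64(103)), (193, np.int64(542), np.int64(-250), np.int64(98)), (195, np.int64(548), np.int64(-244), np.int64(103)), (197, np.int64(546), np.int64(-238), np.int64(100))]
195 [(185, np.int64(543), np.int64(-272), np.int64(100)), (187, np.int64(542), np.int64(-267), np.int64(98)), (189, np.int64(542), np.int64(-261), np.int64(96)), (194, np.int64(545), np.int64(-247), np.int64(96)), (196, np.int64(545), np.int64(-242), np.int64(94))]
196 [(186, np.int64(544), np.int64(-270), np.int64(97)), (188, np.int64(542), np.int64(-265), np.int64(93))]
197 []
198 []
199 []
200 []
201 []
202 []
203 []
204 []
205 []
```

The fingertips measure z≈0.093, but the state implies 0.060. The reported TCP therefore reads about 34 mm too low, and the fingers closed above the handle without touching the mallet. I'll reopen and descend using the measured tip height, checking the force on the way down.

```bash
python3 -m inch '[[0,0,0,0,80],[0,0,0,0,80],[0,0,0,0,80],[0,0,0,0,80],[0,0,0,0,80]]'
python3 -m inch '[[0,0,-0.5,0,80],[0,0,-0.5,0,80],[0,0,-0.5,0,80],[0,0,-0.5,0,80],[0,0,0,0,80]]'
python3 -m inch '[[0,0,-0.4,0,80],[0,0,-0.4,0,80],[0,0,0,0,80]]'
python3 - <<'E'
from h import *
s=snap('scene');P=pts(s);print(r.get_state()['tool_pos'])
m=(P[...,0]>.525)&(P[...,0]<.552)&(P[...,1]>-.36)&(P[...,1]<-.15)&(P[...,2]>.008)&(P[...,2]<.2)
for y in np.arange(-.34,-.16,.01):
    q=P[m&(abs(P[...,1]-y)<.005)]
    if len(q)>2: print(round(y,3),len(q),q[:,2].min().round(3),q[:,2].max().round(3))
E
```

```text
clock: 6.5
tool_pos: [0.5369, -0.2541, 0.0788]
eef_rot: [0.037, 0.999, 0.0, -0.0]
contact_force: [0.2, -0.3, 0.1]
opening: 0.544
clock: 7.0
tool_pos: [0.5353, -0.2535, 0.0265]
eef_rot: [0.037, 0.999, 0.001, -0.002]
contact_force: [-0.3, 0.3, 0.5]
opening: 0.905
clock: 7.3
tool_pos: [0.5361, -0.2538, 0.0075]
eef_rot: [0.037, 0.999, 0.0, -0.001]
contact_force: [-0.6, -0.0, -0.7]
opening: 0.908
[ 0.53644914 -0.25390448  0.00814619]
-0.34 29 0.126 0.132
-0.33 26 0.008 0.133
-0.32 31 0.009 0.136
-0.31 29 0.009 0.131
-0.3 59 0.029 0.148
-0.29 27 0.031 0.188
-0.28 15 0.1 0.189
-0.27 12 0.033 0.142
-0.26 23 0.036 0.042
-0.25 22 0.035 0.042
-0.24 15 0.02 0.142
-0.23 14 0.113 0.188
-0.22 18 0.025 0.192
-0.21 38 0.023 0.13
-0.2 34 0.031 0.128
-0.19 24 0.008 0.133
-0.18 24 0.01 0.132
-0.17 26 0.126 0.135
```

```bash
python3 -m inch '[[0,0,-0.3,0,80],[0,0,-0.25,0,80],[0,0,0,0,80],[0,0,0,0,10],[0,0,0,0,10]]' 40
python3 -m inch '[[0,0,0,0,10],[0,0,0,0,10],[0,0,0,0,10],[0,0,0,0,10],[0,0,0,0,10]]'
python3 -m inch '[[0,0,0,0,10],[0,0,0,0,10]]'
```

```text
clock: 7.85
tool_pos: [0.5371, -0.2541, -0.0048]
eef_rot: [0.037, 0.999, 0.0, 0.0]
contact_force: [0.6, -0.7, 0.3]
opening: 0.751
clock: 8.35
tool_pos: [0.5369, -0.2542, -0.0049]
eef_rot: [0.037, 0.999, -0.0, 0.0]
contact_force: [-0.2, -0.9, 0.3]
opening: 0.298
clock: 8.55
tool_pos: [0.5369, -0.2544, -0.0048]
eef_rot: [0.037, 0.999, -0.0, 0.0]
contact_force: [-0.1, -1.4, 0.2]
opening: 0.274
```

Gripped: the opening is 24 mm, which matches the handle. Next I lift, verify, turn by +14.6° and move to about 30 mm short of the butt.

```bash
python3 -m inch '[[0,0,0.5,0,10],[0,0,0.8,0,10],[0,0,0.8,0,10],[0,0,0,0,10],[0,0,0,0,10]]'
python3 -m inch '[[-0.23,0.8,0,0.5,10],[-0.23,0.9,-0.25,0.5,10],[-0.23,0.9,-0.25,0.5,10],[-0.23,0.9,-0.25,0.5,10],[-0.21,0.8,-0.25,0.43,10]]'
python3 -m inch '[[0,0,0,0,10],[0,0,0,0,10]]'
python3 - <<'E'
from h import *
d=snap('top','t2.png');s=snap('scene','s2.png');st=r.get_state();print(st['tool_pos'],st['contact_force'],st['moment'],st['opening'])
for n,q in(('t',d),('s',s)): np.savez(n+'2.npz',P=pts(q),px=q['pixels'])
i=np.hstack([cv2.resize(d['pixels'][130:260,170:340,::-1],None,fx=2.3,fy=2.3),cv2.resize(s['pixels'][130:260,160:330,::-1],None,fx=2.3,fy=2.3)]);cv2.imwrite('pics/c2.png',i)
E
```

```text
clock: 9.05
tool_pos: [0.5369, -0.2541, 0.0479]
eef_rot: [0.037, 0.999, -0.0, 0.0]
contact_force: [-0.8, 0.7, -1.8]
opening: 0.266
clock: 9.55
tool_pos: [0.5075, -0.1452, 0.0214]
eef_rot: [-0.091, 0.996, 0.001, -0.001]
contact_force: [-0.2, -0.4, -2.2]
opening: 0.265
clock: 9.75
tool_pos: [0.5082, -0.1466, 0.0219]
eef_rot: [-0.09, 0.996, 0.0, -0.001]
contact_force: [0.3, -0.5, -2.1]
opening: 0.269
[ 0.50877381 -0.148086    0.02237184] [-1.01857229 -0.01816233 -2.40825006] [0.08705829 0.02105017 0.00820617] 0.2692007402663343
```

View pics/c2.png

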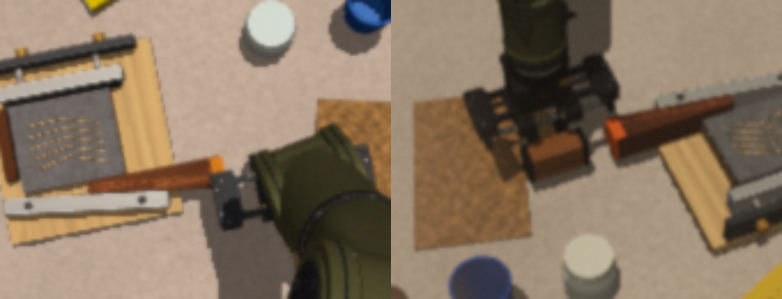

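The mallet is held (−2.2 N) with its head facing the orange end squarely. I'll measure the head against the butt.

Run:
```python
from h import *
d=np.load('s2.npz');P=d['P'];hsv=cv2.cvtColor(d['px'],cv2.COLOR_RGB2HSV)
a=np.radians(10.4);e=np.array([np.cos(a),np.sin(a)]);n=np.array([-np.sin(a),np.cos(a)])
def st(k,m):
    q=P[m];J=np.c_[q[:,:2]@e,q[:,:2]@n,q[:,2]]*1000;print(k,len(q),'e/n/z p2',np.percentile(J,2,axis=0).round(1),'p98',np.percentile(J,98,axis=0).round(1),'med',np.median(J,axis=0).round(1));return q
X,Y,Z=P[...,0],P[...,1],P[...,2]
m=(X>.515)&(X<.59)&(Y>-.21)&(Y<-.085)&(Z>.02)&(Z<.082)
m=cv2.morphologyEx(m.astype(np.uint8),cv2.MORPH_OPEN,np.ones((3,3)))>0
v,u=np.where(m);print(u.min(),u.max(),v.min(),v.max())
q=st('head all',m);q=st('headtop',m&(Z>.070)&(X>.52))
print(cv2.minAreaRect((q[:,:2]*1000).astype(np.float32)))
w=(X>.49)&(X<.58)&(Y>-.09)&(Y<-.05)&(Z>.04)&(Z<.085)&(hsv[...,1]>170)&(hsv[...,2]>140)
st('orange all',w);st('orange top',w&(Z>.068))
print('tcp',[.5082@np.array([1]) if 0 else round(float(np.array([.5082,-.1466])@k)*1000,1) for k in(e,n)])
```

```text
216 246 186 209
head all 515 e/n/z p2 [ 481.  -279.8   33.6] p98 [ 525.7 -198.    78.3] med [ 520.3 -241.    71.3]
headtop 270 e/n/z p2 [ 491.5 -278.9   70.5] p98 [ 525.7 -198.    78.7] med [ 509.8 -240.    74.8]
((543.3658447265625, -142.63148498535156), (44.62143325805664, 85.36669158935547), 0.9635839462280273)
orange all 39 e/n/z p2 [ 499.  -161.6   69.5] p98 [ 525.4 -145.3   77.4] med [ 511.1 -154.2   74.5]
orange top 39 e/n/z p2 [ 499.  -161.6   69.5] p98 [ 525.4 -145.3   77.4] med [ 511.1 -154.2   74.5]
tcp [473.4, -235.9]
```

```bash
python3 -m inch '[[-0.07,0.39,0,0,10],[-0.07,0.39,0,0,10],[-0.054,0.3,0,0,10],[-0.018,0.1,0,0,10],[0,0,0,0,10]]'
python3 -m inch '[[-0.018,0.1,0,0,10]]'
python3 -m inch '[[-0.018,0.1,0,0,10]]'
python3 -m inch '[[-0.018,0.1,0,0,10]]'
python3 -m inch '[[-0.018,0.1,0,0,10]]'
python3 -m inch '[[-0.018,0.1,0,0,10]]'
```

```text
clock: 10.35
tool_pos: [0.5034, -0.1163, 0.0227]
eef_rot: [-0.091, 0.996, 0.0, -0.0]
contact_force: [-0.6, 0.3, -1.6]
opening: 0.271
clock: 10.45
tool_pos: [0.503, -0.1152, 0.0226]
eef_rot: [-0.089, 0.996, -0.0, 0.0]
contact_force: [1.5, -0.5, -2.3]
opening: 0.268
clock: 10.55
tool_pos: [0.5025, -0.1126, 0.0226]
eef_rot: [-0.089, 0.996, -0.0, 0.0]
contact_force: [-0.6, -0.5, -1.5]
opening: 0.269
clock: 10.65
tool_pos: [0.502, -0.11, 0.0226]
eef_rot: [-0.089, 0.996, -0.0, 0.0]
contact_force: [-0.2, 0.8, -2.7]
opening: 0.268
clock: 10.75
tool_pos: [0.5016, -0.1072, 0.0226]
eef_rot: [-0.09, 0.996, -0.0, 0.0]
contact_force: [0.4, -0.2, -2.5]
opening: 0.262
clock: 10.85
tool_pos: [0.5012, -0.1046, 0.0226]
eef_rot: [-0.09, 0.996, -0.0, 0.0]
contact_force: [1.4, -1.0, -3.3]
opening: 0.267
```

```bash
for i in 1; do :; done
python3 -m inch '[[-0.018,0.1,0,0,10]]'
python3 -m inch '[[-0.018,0.1,0,0,10]]'
python3 -m inch '[[-0.018,0.1,0,0,10]]'
python3 -m inch '[[-0.018,0.1,0,0,10]]'
python3 -m inch '[[0.07,-0.39,0,0,10],[0.07,-0.39,0,0,10],[0,0,0,0,10],[0,0,0,0,10]]'
python3 - <<'E'
from h import *
s=snap('scene');P=pts(s);hsv=cv2.cvtColor(s['pixels'],cv2.COLOR_RGB2HSV);np.savez('s3.npz',P=P,px=s['pixels'])
a=np.radians(10.4);e=np.array([np.cos(a),np.sin(a)]);n=np.array([-np.sin(a),np.cos(a)])
X,Y,Z=P[...,0],P[...,1],P[...,2]
w=(X>.49)&(X<.58)&(Y>-.09)&(Y<0.0)&(Z>.04)&(Z<.085)&(hsv[...,1]>170)&(hsv[...,2]>140)
q=P[w];J=np.c_[q[:,:2]@e,q[:,:2]@n,q[:,2]]*1000;print(len(q),np.percentile(J,[2,50,98],axis=0).round(1))
cv2.imwrite('pics/c3.png',cv2.resize(s['pixels'][130:260,160:330,::-1],None,fx=3.5,fy=3.5))
E
```

```text
clock: 10.95
tool_pos: [0.501, -0.1021, 0.0226]
eef_rot: [-0.09, 0.996, -0.0, 0.0]
contact_force: [0.3, -1.3, -2.5]
opening: 0.266
clock: 11.05
tool_pos: [0.5008, -0.0998, 0.0227]
eef_rot: [-0.09, 0.996, -0.0, 0.0]
contact_force: [1.9, -2.3, -1.8]
opening: 0.268
clock: 11.15
tool_pos: [0.5003, -0.0974, 0.0227]
eef_rot: [-0.089, 0.996, -0.0, 0.0]
contact_force: [0.8, -2.3, -2.3]
opening: 0.269
clock: 11.25
tool_pos: [0.4997, -0.0948, 0.0227]
eef_rot: [-0.089, 0.996, -0.0, 0.0]
contact_force: [1.5, -1.6, -2.1]
opening: 0.273
clock: 11.65
tool_pos: [0.5025, -0.1147, 0.0225]
eef_rot: [-0.089, 0.996, 0.0, -0.0]
contact_force: [-1.1, 0.4, -1.4]
opening: 0.269
51 [[ 494.6 -141.4   70.9]
 [ 511.5 -134.3   74.1]
 [ 527.2 -125.7   77.5]]
```

View pics/c3.png

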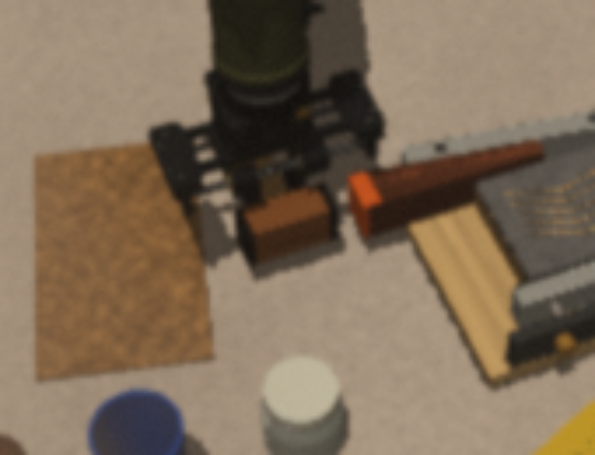

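The wedge advanced about 20 mm at 2–3 N. For the second tap I add a guard script that only reads the force and stops the sequence once resistance climbs.

```bash
cat > ok.py <<'E'
import sys
from h import *
s=r.get_state();n=np.array([-.1805,.9836]);f=-s['contact_force'][:2]@n
print('t %.2f n %.4f f %.1f'%(s['clock'],s['tool_pos'][:2]@n,f));sys.exit(f>float(sys.argv[1]))
E
python3 ok.py 5
python3 -m inch '[[-0.07,0.39,0,0,10],[-0.07,0.39,0,0,10],[0,0,0,0,10]]'>/dev/null; python3 ok.py 5 &&
python3 -m inch '[[-0.018,0.1,0,0,10]]' >/dev/null&& python3 ok.py 5 &&
python3 -m inch '[[-0.018,0.1,0,0,10]]' >/dev/null&& python3 ok.py 5 &&
python3 -m inch '[[-0.018,0.1,0,0,10]]' >/dev/null&& python3 ok.py 5 &&
python3 -m inch '[[-0.018,0.1,0,0,10]]' >/dev/null&& python3 ok.py 5 &&
python3 -m inch '[[-0.018,0.1,0,0,10]]' >/dev/null&& python3 ok.py 5 &&
python3 -m inch '[[-0.018,0.1,0,0,10]]' >/dev/null&& python3 ok.py 5 &&
python3 -m inch '[[-0.018,0.1,0,0,10]]' >/dev/null&& python3 ok.py 5 &&
python3 -m inch '[[-0.018,0.1,0,0,10]]' >/dev/null&& python3 ok.py 5
```

```text
t 11.70 n -0.2030 f 0.1
t 12.00 n -0.1801 f -0.4False
False
```

```bash
sed -i 's/sys.exit(f>/sys.exit(int(f>/;s/argv\[1\]))$/argv[1])))/' ok.py; python3 ok.py 5 &&
python3 -m inch '[[-0.018,0.1,0,0,10]]' >/dev/null&& python3 ok.py 5 &&
python3 -m inch '[[-0.018,0.1,0,0,10]]' >/dev/null&& python3 ok.py 5 &&
python3 -m inch '[[-0.018,0.1,0,0,10]]' >/dev/null&& python3 ok.py 5 &&
python3 -m inch '[[-0.018,0.1,0,0,10]]' >/dev/null&& python3 ok.py 5 &&
python3 -m inch '[[-0.018,0.1,0,0,10]]' >/dev/null&& python3 ok.py 5 &&
python3 -m inch '[[-0.018,0.1,0,0,10]]' >/dev/null&& python3 ok.py 5 &&
python3 -m inch '[[-0.018,0.1,0,0,10]]' >/dev/null&& python3 ok.py 5 &&
python3 -m inch '[[-0.018,0.1,0,0,10]]' >/dev/null&& python3 ok.py 5
```

```text
t 12.00 n -0.1801 f -0.4
t 12.10 n -0.1800 f 0.6
t 12.20 n -0.1782 f 2.3
t 12.30 n -0.1763 f 2.3
t 12.40 n -0.1739 f 3.3
t 12.50 n -0.1720 f 6.7
```

```bash
python3 -m inch '[[-0.011,0.06,0,0,10]]' >/dev/null&& python3 ok.py 9 &&
python3 -m inch '[[-0.011,0.06,0,0,10]]' >/dev/null&& python3 ok.py 9 &&
python3 -m inch '[[-0.011,0.06,0,0,10]]' >/dev/null&& python3 ok.py 9 &&
python3 -m inch '[[-0.011,0.06,0,0,10]]' >/dev/null&& python3 ok.py 9 &&
python3 -m inch '[[-0.011,0.06,0,0,10]]' >/dev/null&& python3 ok.py 9 &&
python3 -m inch '[[-0.011,0.06,0,0,10]]' >/dev/null&& python3 ok.py 9 &&
python3 -m inch '[[-0.011,0.06,0,0,10]]' >/dev/null&& python3 ok.py 9 &&
python3 -m inch '[[-0.011,0.06,0,0,10]]' >/dev/null&& python3 ok.py 9
```

```text
t 12.60 n -0.1714 f 8.7
t 12.70 n -0.1706 f 8.9
t 12.80 n -0.1700 f 10.4
```

```bash
python3 -m inch '[[0.07,-0.39,0,0,10],[0.07,-0.39,0,0,10],[0,0,0,0,10],[0,0,0,0,10]]'>/dev/null; python3 ok.py 5
python3 -m inch '[[-0.06,0.33,0,0,10],[-0.05,0.28,0,0,10],[0,0,0,0,10]]'>/dev/null; python3 ok.py 11 &&
python3 -m inch '[[-0.011,0.06,0,0,10]]' >/dev/null&& python3 ok.py 11 &&
python3 -m inch '[[-0.011,0.06,0,0,10]]' >/dev/null&& python3 ok.py 11 &&
python3 -m inch '[[-0.011,0.06,0,0,10]]' >/dev/null&& python3 ok.py 11 &&
python3 -m inch '[[-0.011,0.06,0,0,10]]' >/dev/null&& python3 ok.py 11 &&
python3 -m inch '[[-0.011,0.06,0,0,10]]' >/dev/null&& python3 ok.py 11 &&
python3 -m inch '[[-0.011,0.06,0,0,10]]' >/dev/null&& python3 ok.py 11 &&
python3 -m inch '[[-0.011,0.06,0,0,10]]' >/dev/null&& python3 ok.py 11
```

```text
t 13.20 n -0.1854 f 0.5
t 13.50 n -0.1689 f -0.1
t 13.60 n -0.1687 f 4.4
t 13.70 n -0.1685 f 7.7
t 13.80 n -0.1685 f 9.5
t 13.90 n -0.1684 f 12.6
```

```bash
python3 -m inch '[[-0.009,0.05,0,0,10]]' >/dev/null&& python3 ok.py 15 &&
python3 -m inch '[[-0.009,0.05,0,0,10]]' >/dev/null; python3 ok.py 15
```

```text
t 14.00 n -0.1683 f 14.3
t 14.10 n -0.1678 f 14.3
```

```bash
python3 -m inch '[[0.07,-0.39,0,0,10],[0.07,-0.39,0,0,10],[0,0,0,0,10],[0,0,0,0,10]]'>/dev/null; python3 ok.py 5
python3 -m inch '[[-0.06,0.33,0,0,10],[-0.05,0.28,0,0,10],[0,0,0,0,10]]'>/dev/null; python3 ok.py 14 &&
python3 -m inch '[[-0.011,0.06,0,0,10]]' >/dev/null&& python3 ok.py 14 &&
python3 -m inch '[[-0.011,0.06,0,0,10]]' >/dev/null&& python3 ok.py 14 &&
python3 -m inch '[[-0.011,0.06,0,0,10]]' >/dev/null&& python3 ok.py 14 &&
python3 -m inch '[[-0.011,0.06,0,0,10]]' >/dev/null&& python3 ok.py 14 &&
python3 -m inch '[[-0.011,0.06,0,0,10]]' >/dev/null&& python3 ok.py 14 &&
python3 -m inch '[[-0.011,0.06,0,0,10]]' >/dev/null&& python3 ok.py 14
```

```text
t 14.50 n -0.1807 f -0.1
t 14.80 n -0.1668 f 4.7
t 14.90 n -0.1667 f 10.6
t 15.00 n -0.1666 f 12.6
t 15.10 n -0.1665 f 15.3
```

```bash
python3 -m inch '[[0.07,-0.39,0,0,10],[0.1,-0.6,0,0,10],[0.1,-0.6,0,0,10],[0,0,0,0,10],[0,0,0,0,10]]'; python3 ok.py 5
python3 - <<'E'
from h import *
s=snap('scene');P=pts(s);hsv=cv2.cvtColor(s['pixels'],cv2.COLOR_RGB2HSV);t=snap('top')
a=np.radians(10.4);e=np.array([np.cos(a),np.sin(a)]);n=np.array([-np.sin(a),np.cos(a)])
X,Y,Z=P[...,0],P[...,1],P[...,2]
w=(X>.49)&(X<.58)&(Y>-.09)&(Y<0.03)&(Z>.04)&(Z<.085)&(hsv[...,1]>170)&(hsv[...,2]>140)
q=P[w];J=np.c_[q[:,:2]@e,q[:,:2]@n,q[:,2]]*1000;print(len(q),np.percentile(J,[2,50,98],axis=0).round(1))
i=np.hstack([cv2.resize(t['pixels'][130:260,150:320,::-1],None,fx=2.3,fy=2.3),cv2.resize(s['pixels'][130:260,200:370,::-1],None,fx=2.3,fy=2.3)]);cv2.imwrite('pics/c4.png',i)
E
```

```text
clock: 15.6
tool_pos: [0.5019, -0.1114, 0.0225]
eef_rot: [-0.09, 0.996, 0.001, 0.0]
contact_force: [0.9, 0.5, -1.7]
opening: 0.27
t 15.60 n -0.2002 f -0.3
44 [[ 498.  -124.6   70.7]
 [ 515.  -117.9   73.8]
 [ 530.1 -109.7   78.1]]
```

View pics/c4.png

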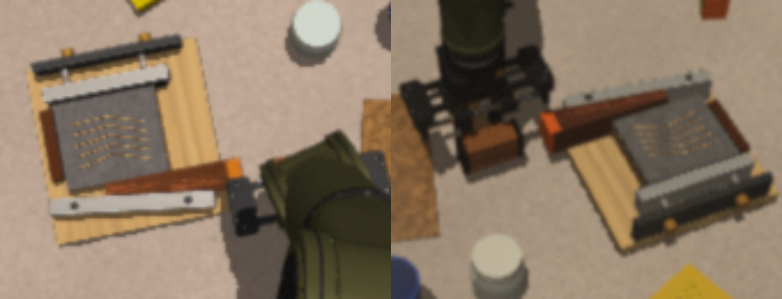

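The wedge is about 37 mm further in, with the block against the strip and square to the jig. Now I return the mallet to the mat.

```bash
python3 -m inch '[[0.15,-0.8,0,0,10],[0.25,-1,0,-0.5,10],[0.25,-1,0,-0.5,10],[0.25,-1,0,-0.5,10],[0.25,-1,0,-0.5,10]]' >/dev/null
python3 -m inch '[[0.25,-0.9,0,-0.43,10],[0,0,-0.4,0,10],[0,0,-0.4,0,10],[0,0,-0.1,0,10],[0,0,0,0,10]]'
python3 -m inch '[[0,0,-0.1,0,10],[0,0,0,0,10]]'
python3 -m inch '[[0,0,-0.06,0,10],[0,0,0,0,10]]'
```

```text
clock: 16.7
tool_pos: [0.5365, -0.253, -0.0008]
eef_rot: [0.036, 0.999, 0.001, -0.001]
contact_force: [-0.3, 1.8, -2.7]
opening: 0.264
clock: 16.9
tool_pos: [0.5372, -0.2547, -0.0024]
eef_rot: [0.037, 0.999, 0.0, -0.0]
contact_force: [-0.7, 0.6, -2.1]
opening: 0.269
clock: 17.1
tool_pos: [0.5371, -0.2554, -0.0039]
eef_rot: [0.037, 0.999, 0.0, 0.0]
contact_force: [-1.1, 0.2, -2.2]
opening: 0.266
```

```bash
python3 -m inch '[[0,0,-0.04,0,10],[0,0,0,0,10]]'
python3 -m inch '[[0,0,0,0,30],[0,0,0,0,40],[0,0,0,0,80],[0,0,0,0,80],[0,0,0,0,80]]'
python3 -m inch '[[0,0,0,0,80],[0,0,0,0,80],[0,0,0,0,80],[0,0,0,0,80],[0,0,0,0,80]]'
python3 -m inch '[[0,0,0.5,0,80],[0,0,1,0,80],[0,0,1,0,80],[0,0,1,0,80],[0,0,1,0,80]]'
python3 -m inch '[[-1,0,1,0,80],[-1,0,1,0,80],[-1,0,0,0,80],[-1,0,0,0,80],[0,0,0,0,80]]'
python3 - <<'E'
from h import *
s=snap('scene');P=pts(s);t=snap('top')
X,Y,Z=P[...,0],P[...,1],P[...,2]
m=(X>.35)&(X<.62)&(Y>-.34)&(Y<-.17)&(Z>.042)&(Z<.06);q=P[m]
print(len(q),q.mean(0),np.median(q[:,2]),cv2.minAreaRect((q[:,:2]*1000).astype(np.float32)))
i=np.hstack([cv2.resize(t['pixels'][100:270,160:390,::-1],None,fx=1.7,fy=1.7),cv2.resize(s['pixels'][120:290,140:370,::-1],None,fx=1.7,fy=1.7)]);cv2.imwrite('pics/c5.png',i)
E
```

```text
clock: 17.3
tool_pos: [0.5372, -0.2554, -0.0049]
eef_rot: [0.037, 0.999, 0.0, 0.0]
contact_force: [-0.3, -0.2, -2.1]
opening: 0.267
clock: 17.8
tool_pos: [0.5372, -0.2554, -0.0048]
eef_rot: [0.037, 0.999, 0.0, 0.0]
contact_force: [0.3, 0.5, -0.9]
opening: 0.681
clock: 18.3
tool_pos: [0.5371, -0.2553, -0.0049]
eef_rot: [0.037, 0.999, 0.0, -0.0]
contact_force: [0.4, -0.5, -0.6]
opening: 0.906
clock: 18.8
tool_pos: [0.5371, -0.2554, 0.1096]
eef_rot: [0.037, 0.999, -0.0, 0.0]
contact_force: [-0.3, -0.4, 0.1]
opening: 0.909
clock: 19.3
tool_pos: [0.4328, -0.256, 0.1585]
eef_rot: [0.038, 0.999, -0.0, -0.002]
contact_force: [0.5, -0.1, 0.6]
opening: 0.91
328 [ 0.55171682 -0.25788726  0.04748579] 0.047668513165963156 ((494.99151611328125, -253.7342529296875), (84.59185028076172, 188.9379119873047), 86.01953887939453)
```

View pics/c5.png

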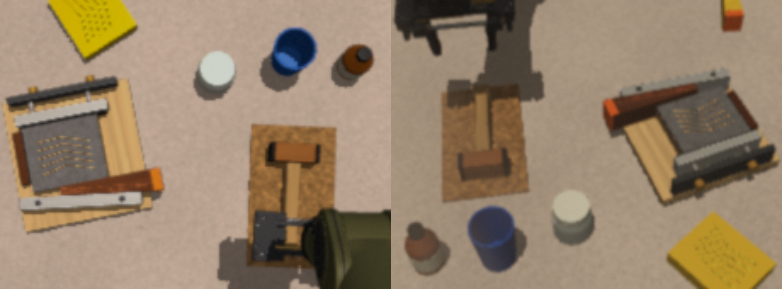

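The mallet lies flat on the mat with its head top at 48 mm. The bystanders are where they were and the gripper is clear.

```bash
python3 -c "
from plant import r
print(r.finish_job())"
```

```text
the job is handed in; nothing more can be done
None
```

The wedge is driven tight, the mallet is back flat on the cork mat, and the job is handed in at about 19.4 s. `finish_job` gave no verdict.

**Taps:** I drew the mallet clear between four taps.
- The first slid the wedge about 20 mm at 2–3 N.
- The second met climbing resistance, up to about 10 N.
- The third reached about 14 N and the last about 15 N. The wedge crept about 0.1 mm per push, with about 1–1.5 mm more between the taps.
- The wedge went in about 37 mm in all.

**Last checks:**
- The mallet is flat on the mat: its head top measures 48 mm, and it is close to where it started.
- In the pictures the block sits square against the strip, and the bottle, cup and jar look unmoved.
- The fingers are clear of everything.

**What disagreed or could not be checked:**
- **TCP height:** the camera put the fingers about 34 mm higher than the reported TCP. My first grasp therefore closed on air above the handle and moved nothing. I corrected for the difference and gripped on the second try.
- **Tap forces:** these are wrist readings taken every 0.1 s with about ±1 N of noise, so brief peaks between readings were not seen.
- **Holding forces:** the forces between wedge and block and between block and fence could not be measured directly. I inferred that the block is tight from the resistance.

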